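Nest the clean paint-water pots

TASK

Put the clean pots away nested one inside another, from the largest to the smallest: first stand the blue pot upright in the white tub, then stand the slim yellow pot upright inside the blue pot, each right down on the floor of the one around it. Leave the cups with paint in them where they stand.

Things in the scene. Friction and masses are not known exactly. Their poses are not given: they have to be found in the camera images.
- white_tub: empty round white plastic tub, loose, open at the top: 114 mm across the rim, 57 mm high, clear floor at least 76 mm across and 3 mm above the desk; the largest of the three. Origin at the centre of its underside, z up.
- blue_pot_mid (a point): centre (on the axis, half-way up, 45 mm above its underside) of the empty round blue plastic pot, standing upright: 90 mm high, outer diameter 60 mm over its upper half, narrowing to 54 mm at the foot; wall 3 mm, so the mouth is 54 mm across; thick base, inner floor 22 mm above its underside and about 48 mm across; 0.09 kg. z up along the axis. Standing in the tub its rim stands 36 mm above the tub's rim.
- yellow_pot_mid (a point): centre (on the axis, half-way up, 50 mm above its underside) of the slim empty round yellow plastic pot, standing upright: 100 mm high, outer diameter 40 mm over its upper half, narrowing to 34 mm at the foot; wall 3 mm; 0.09 kg. z up along the axis. Standing in the blue pot its rim stands 32 mm above the blue rim.
- paint_cup: bystander: low round dark blue cup in use, 88 mm across the rim and 46 mm high, with dull dark red paint in it, loose; leave it. (The two larger cups with bright red and orange paint, at the far right, are fixed.) Origin at the centre of its underside.
Not all that is in view belongs to the job. Of the things shaped like the part that bears blue_pot_mid, the blue one is meant.

How it is judged:
By the outcome, as a careful person would: the job done as asked, in the order asked, and still so for the second after the job is handed in, with the robot touching nothing.
It also fails if it takes over 67 s, if anything falls off the work surface, if the arm or the gripper's body presses on something with over 40 N, if the wrist force passes 120 N, or if a joint passes its speed limit or range.

ROBOT

A 6-joint arm with a two-finger parallel gripper is mounted at the origin on a cart in front of the work surface, level with it; the furniture and walls round the work are solid. World frame = base frame: x ahead of the robot, y to its left, z up, the work surface at z = 0. Lengths are in mm, angles in rad, forces in N, time in s.
With the tool pointing down it reaches from about 350 to 975 mm from the base axis. Payload 7.1 kg.
Tool frame: the origin (TCP) lies on the front face of the gripper's body, between the roots of the fingers; the fingertips stand 80 mm ahead of it and the grasp point (between the pads) lies 61 mm ahead of it (env.tips_ahead is the distance from the TCP to the fingertips, in mm); z points along the fingers, y is the line along which they close (so a half turn about z gives the same grasp; the last joint's range is limited). The gripper opens to 88 mm and grips with 3 to 60 N. Pads are 20 mm wide; open, the fingers measure 115 mm over their backs; the gripper's body (75 mm by 178 mm) begins 61 mm behind the grasp point.
Start: joints at [1.23, 0.423, 1.63, -0, 1.089, -0.019], TCP at [197.64, 592.911, 302.675] pointing down, gripper open.
Joint ranges: [-3, 3], [-0.9, 2.11], [0.09, 2.58], [-1.31, 4.45], [0.11, 2.69], [-2.54, 2.54]. Speed limits (rad/s): [2.39, 2.39, 3.01, 3.14, 3.14, 3.14].

INTERFACE

Orientations are given as a unit quaternion [x, y, z, w].
In Python, from station import env, set_gripper, viewer, workorder gives the robot as it stands. Calls block until the motion is done:
- env.reach(position, orientation): joint-space move of the TCP to a pose.
- env.move_l(position, rot=None, rate=150, f_stop=None): straight line of the TCP; rot=None keeps the orientation; rate is the mean speed in mm/s. With f_stop (N) it stops when the force on the tool has changed by that much, and returns True; else False.
- env.move_joints(angles): joint-space move.
- set_gripper(opening): finger opening in mm; the grip force is fixed at half the most; returns when the fingers have stopped.
- env.hold(seconds).
- env.ik(position, orientation): joint angles nearest the present ones, or None.
- env.read_state(): the state.
- viewer.camera(name): name is "scene" or "side" or "wrist"; returns the picture (400x640x3 uint8, blue, green, red); there is no depth.
- viewer.camera_params(name): a dict with "fx", "fy", "cx", "cy" (pixels), "pose" (4x4, takes a point from camera to world coordinates); the wrist camera has in their place "tool_from_camera" (4x4, takes a point from camera to tool coordinates, whose origin is the TCP and whose axes are the flange's). Camera axes: x right, y up, looking along -z (the intrinsics and any distortion apply to the point x, -y, -z); pixel columns grow to the right and rows downward; lengths in mm; the calibration is good to about 2 mm. The wrist camera is an equidistant fisheye: a pixel r from the principal point sees the ray r / f radians off the axis. A picture is of the moment at which its call begins: read the wrist's pose just before it. camera_params takes no time and is no camera call.
A pose or a line that the arm cannot do raises env.IKError and nothing moves.
- workorder.sign_off(): hands the job in; it is judged then, once.
The state is a dict: "time_s": time; "qpos": joint angles; "dq": joint speeds; "tau": joint torques, N m; "tool_pos": TCP position; "orientation": TCP orientation; "force": force on the tool from outside, world axes, zero at the start; "wrist_torque": the same for the moment, N m; "width": finger opening in mm; "grip_force": force on a finger pad.
Only numpy, scipy, OpenCV 4.12 (cv2) and the standard library are available. Lean on these libraries where they do the work, as an engineer would, in place of code of your own. Each camera call takes 0.05 s, during which the arm holds its last target. There are 200 camera calls.

## Working session

There is one attempt and no reset: what is moved stays moved. The work goes in short steps, each a Python script; the robot and the scene stay as the last script left them, time stands still between calls to the robot, and variables do not carry over. Pictures are saved under pics/ and viewed, at most 10 in all, crops included, and the job is handed in when it is done.

```bash
ls; mkdir -p pics; python3 - <<'E'
from station import env, viewer
import cv2
for n in ("scene","side"):
    cv2.imwrite(f"pics/{n}0.png",viewer.camera(n))
    p=viewer.camera_params(n); print(n,{k:(v if k!="pose" else [list(map(lambda x:round(float(x),3),r)) for r in v]) for k,v in p.items()})
print(viewer.camera_params("wrist"))
print(env.read_state()["time_s"],env.read_state()["orientation"])
E
```

```text
pics
scene {'fx': 369.94220175624207, 'fy': 369.94220175624207, 'cx': 318.30364362268153, 'cy': 199.9127492919414, 'pose': [[0.836, 0.318, -0.447, 99.719], [-0.549, 0.478, -0.686, -678.062], [-0.004, 0.819, 0.574, 620.63], [0.0, 0.0, 0.0, 1.0]]}
side {'fx': 366.13399695887006, 'fy': 366.13399695887006, 'cx': 323.1764305179859, 'cy': 199.66631478365804, 'pose': [[0.851, 0.179, -0.494, 45.331], [-0.525, 0.338, -0.781, -750.626], [0.027, 0.924, 0.382, 436.498], [0.0, 0.0, 0.0, 1.0]]}
{'fx': 309.70691628693146, 'fy': 309.70691628693146, 'cx': 323.7703473364454, 'cy': 197.93232421929912, 'tool_from_camera': array([[-6.79674169e-04,  9.61623072e-01,  2.74373114e-01,
         7.65502734e+01],
       [ 9.99999769e-01,  6.58370149e-04,  1.69732691e-04,
        -3.55022834e-01],
       [-1.74201958e-05,  2.74373165e-01, -9.61623297e-01,
        -8.14861292e+01],
       [ 0.00000000e+00,  0.00000000e+00,  0.00000000e+00,
         1.00000000e+00]])}
0.1 [ 1.60198457e-01  9.87084586e-01 -6.80742153e-04 -1.05546044e-04]
```

View pics/scene0.png

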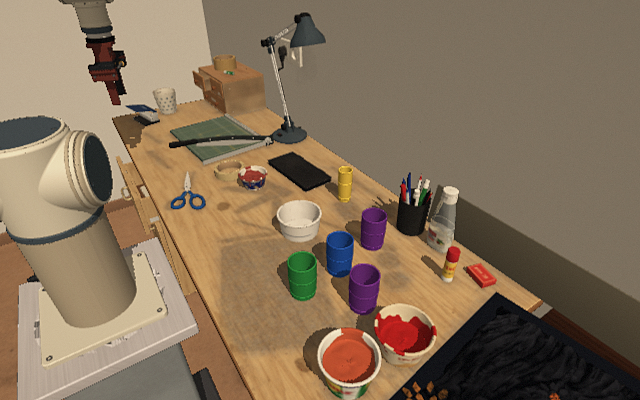

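View pics/side0.png

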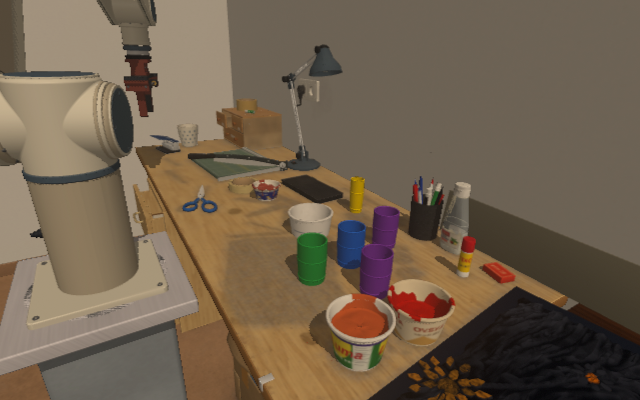

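The scene picture shows the blue pot at about (340,254), the yellow one at (345,184) and the tub at (299,221). The blue pot has the green pot and two purple pots as neighbours. I'll enlarge both views.

```bash
python3 - <<'E'
import cv2,numpy as np
a=cv2.imread("pics/scene0.png")[155:325,265:400]
b=cv2.imread("pics/side0.png")[160:310,280:415]
f=lambda i:cv2.resize(i,None,fx=3,fy=3,interpolation=cv2.INTER_CUBIC)[:510]
A,B=f(a),f(b); B=np.vstack([B,np.zeros((A.shape[0]-B.shape[0],B.shape[1],3),np.uint8)])
cv2.imwrite("pics/crop0.png",cv2.resize(np.hstack([A,B[:,:395]]),None,fx=1,fy=1))
E
```

```text
(no output)
```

View pics/crop0.png

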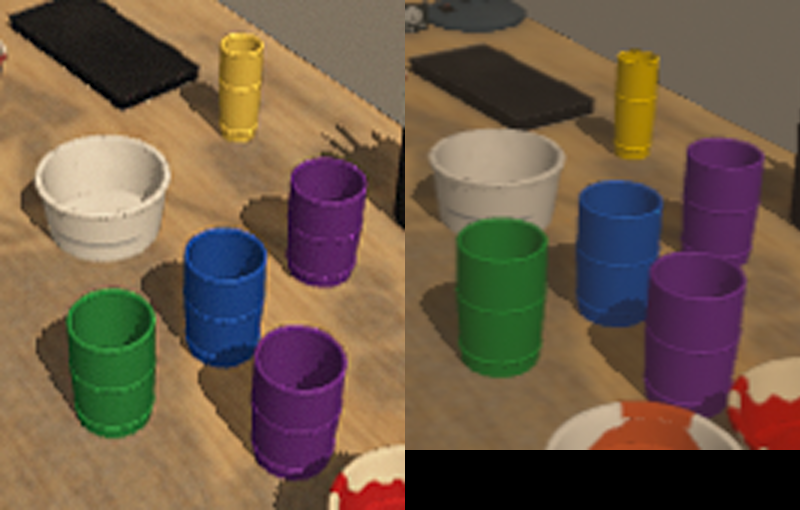

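The enlarged rims are clear in both views. In scene pixels the rim centres are about blue (340,241), yellow (346,170), tub (299,213), green (302,261), near purple (365,274) and far purple (374,217). I'll intersect these with the known heights.

```bash
cat > h.py <<'E'
from station import env, set_gripper, viewer, workorder
import numpy as np, cv2
from scipy.spatial.transform import Rotation as R
def pix(name,u,v,z):
    p=viewer.camera_params(name); T=np.array(p["pose"])
    d=T[:3,:3]@[(u-p["cx"])/p["fx"],-(v-p["cy"])/p["fy"],-1]
    return T[:3,3]+d*(z-T[2,3])/d[2]
def wpix(u,v,z,st):
    p=viewer.camera_params("wrist"); C=np.array(p["tool_from_camera"])
    x,y=u-p["cx"],v-p["cy"]; r=np.hypot(x,y)+1e-9; th=r/p["fx"]
    d=C[:3,:3]@[np.sin(th)*x/r,-np.sin(th)*y/r,-np.cos(th)]
    Rt=R.from_quat(st["orientation"]); o=np.array(st["tool_pos"])+Rt.apply(C[:3,3]); d=Rt.apply(d)
    return o+d*(z-o[2])/d[2]
def down(a): # tool y axis along world direction a (rad), z down
    y=np.array([np.cos(a),np.sin(a),0]); z=np.array([0,0,-1.]); x=np.cross(y,z)
    return R.from_matrix(np.c_[x,y,z]).as_quat()
E
python3 - <<'E'
from h import *
for n,s,d,z in [("blue",(340,240.7),(351.7,228.7),90),("yellow",(345.7,169.7),(357.3,179.7),100),("tub",(299.3,213.3),(310.7,215),57),("green",(302.3,260.7),(312.3,241.7),90),("pnear",(364.7,274.3),(376.7,252),90),("pfar",(374,217),(386,213.5),90)]:
    print(n,pix("scene",*s,z).round(0)[:2],pix("side",*d,z).round(0)[:2])
print(R.from_quat(env.read_state()["orientation"]).as_matrix().round(2))
E
```

```text
blue [ 468. -198.] [ 463. -205.]
yellow [648.  23.] [642.  18.]
tub [466. -28.] [458. -44.]
green [ 368. -206.] [ 363. -213.]
pnear [ 450. -304.] [ 448. -305.]
pfar [ 583. -175.] [ 578. -180.]
[[-0.95  0.32 -0.  ]
 [ 0.32  0.95 -0.  ]
 [-0.   -0.   -1.  ]]
```

```bash
python3 - <<'E'
from h import *
a=np.radians(-50)
env.reach([466,-150,300],down(a))
st=env.read_state(); im=viewer.camera("wrist"); cv2.imwrite("pics/w1.png",im)
import json; json.dump({k:list(map(float,st[k])) for k in("tool_pos","orientation")},open("w1.json","w"))
print(st["time_s"],st["qpos"])
E
```

```text
2.8833 [-3.34668333e-01  2.27579042e-01  1.92531825e+00  1.25700824e-04
  9.88605837e-01  5.36878321e-01]
```

View pics/w1.png

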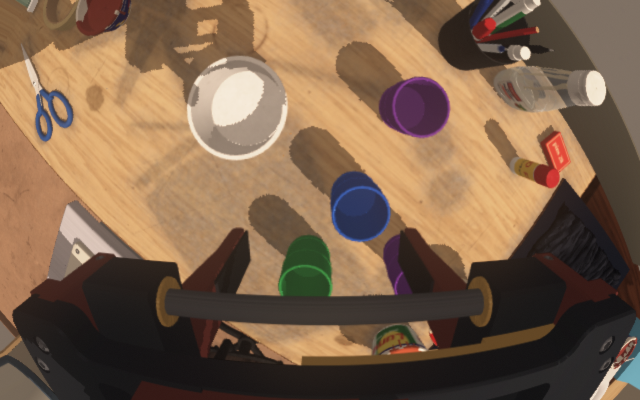

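The wrist view shows the blue rim centred at (360,213), the tub rim at (237.5,107), the far purple rim at (421,107) and the green rim at about (305,287).

```bash
python3 - <<'E'
from h import *
import json; st=json.load(open("w1.json"))
for n,p,z in [("blue",(360,213),90),("tub",(237.5,107),57),("pfar",(421,107),90),("green",(305,287),90)]:
    print(n,wpix(*p,z,st).round(1))
E
```

```text
blue [ 469.9 -192.3   90. ]
tub [469.3 -26.2  57. ]
pfar [ 587.9 -167.6   90. ]
green [ 367.1 -204.4   90. ]
```

```bash
python3 - <<'E'
from h import *
a=np.radians(-50); q=down(a)
env.move_l([469.5,-194,230],q)
print(env.move_l([469.5,-194,138],rate=100,f_stop=8))
set_gripper(0); s=env.read_state(); print(s["width"],s["grip_force"],s["tool_pos"])
env.move_l([469.5,-194,240])
env.move_l([469,-27,240])
s=env.read_state();print(s["width"],s["time_s"],s["force"])
im=viewer.camera("wrist"); cv2.imwrite("pics/w2.png",im)
im=viewer.camera("side"); cv2.imwrite("pics/s2.png",cv2.resize(im[90:290,200:440],None,fx=3,fy=3))
E
```

```text
False
60.819535932742575 29.990103766322136 [ 469.68569959 -194.10546422  138.24916014]
60.10508884984725 7.35 [-0.14419357  0.49006913 -1.12683078]
```

View pics/w2.png

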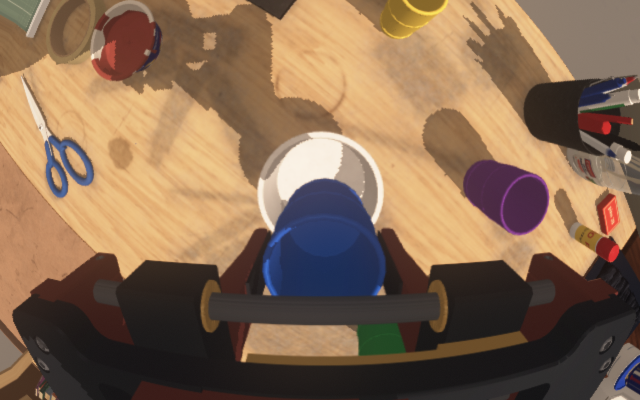

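Wrist view: the blue pot is held upright with its rim centre at about (324,261). The tub rim spans 258–383 with its top at 131, so its centre is about (320.5,193). I'll compare their world positions.

```bash
python3 - <<'E'
from h import *
st=env.read_state(); print(st["tool_pos"])
print("blue",wpix(324,261,192,st)); print("btop,left,right",wpix(324,215,192,st),wpix(263,262,192,st),wpix(385,262,192,st))
print("tub",wpix(320.5,193,57,st),"top",wpix(320.5,131,57,st),"l/r",wpix(258,190,57,st),wpix(383,190,57,st))
print("tool x",R.from_quat(st["orientation"]).apply([1,0,0]))
E
```

```text
[469.02614097 -27.58325861 239.97042621]
blue [473.54091712 -22.70421991 192.        ]
btop,left,right [491.10153555  -8.00904463 192.        ] [454.15184837  -1.06102206 192.        ] [491.42643952 -45.60609601 192.        ]
tub [468.93354401 -22.52843655  57.        ] top [510.87187678  12.39686236  57.        ] l/r [435.18029753  22.25715946  57.        ] [506.89039184 -63.48470655  57.        ]
tool x [ 7.66635522e-01  6.42082530e-01 -3.61453827e-05]
```

```bash
python3 - <<'E'
from h import *
env.move_l([468,-24,165],rate=120)
print(env.move_l([468,-24,139],rate=35,f_stop=6)); s=env.read_state(); print(s["tool_pos"],s["force"])
if s["tool_pos"][2]<143.5:
    set_gripper(74); env.move_l([468,-24,260],rate=150)
    env.reach([600,-10,330],down(np.radians(-20)))
    s=env.read_state(); print(s["time_s"])
    import json; json.dump({k:list(map(float,s[k])) for k in("tool_pos","orientation")},open("w3.json","w"))
    cv2.imwrite("pics/w3.png",viewer.camera("wrist"))
    cv2.imwrite("pics/s3.png",viewer.camera("side"))
E
```

```text
True
[467.99120636 -24.17924991 141.310537  ] [ 1.148215   -1.47249538  3.01507059]
10.9083
```

View pics/w3.png

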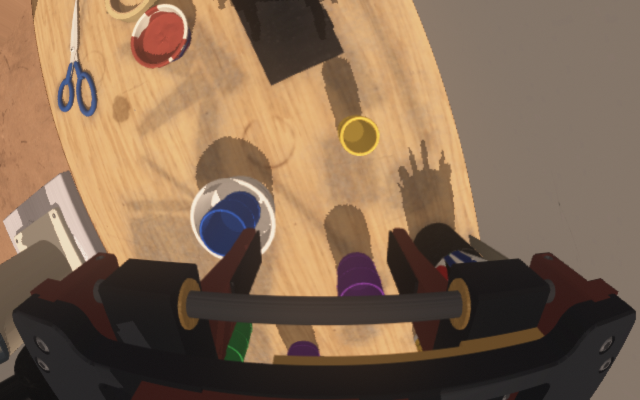

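The blue pot stands in the tub with its rim centre at about (224,233). The yellow rim centre is at (360,136), with nothing close around it.

```bash
python3 - <<'E'
from h import *
import json; st=json.load(open("w3.json"))
print("blue",wpix(224,233,93,st),"tub",wpix(233,219,57,st))
y=wpix(360,136,100,st); print("yel",y)
x0,y0=y[:2]
a=np.radians(-20); q=down(a)
env.move_l([x0,y0,240],q)
print(env.move_l([x0,y0,152.5],rate=100,f_stop=8))
set_gripper(0); s=env.read_state(); print(s["width"],s["tool_pos"])
env.move_l([x0,y0,290])
env.move_l([468,-24,290],rate=200)
s=env.read_state();print(s["width"],s["time_s"],s["tool_pos"])
json.dump({k:list(map(float,s[k])) for k in("tool_pos","orientation")},open("w4.json","w"))
cv2.imwrite("pics/w4.png",viewer.camera("wrist"))
E
```

```text
blue [468.99849801 -24.12526857  93.        ] tub [471.36088309 -20.57946926  57.        ]
yel [647.81742317  25.79052648 100.        ]
False
40.01337262693661 [647.90517272  25.80173601 152.66881796]
39.69103952353761 15.6833 [469.05907715 -23.93221575 290.18533358]
```

View pics/w4.png

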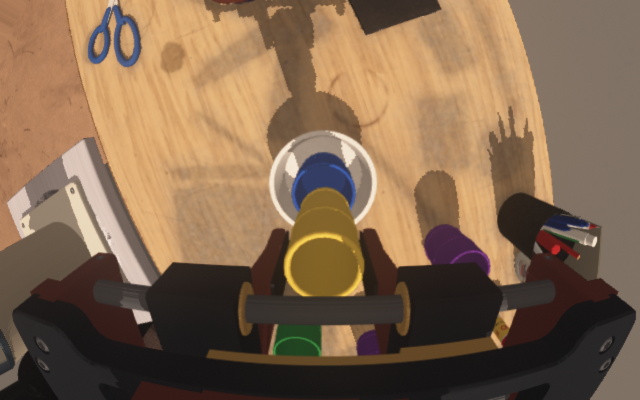

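The yellow pot is held upright with its rim centre at about (325,263). The blue rim spans 292–355, so its centre is about (323.5,183).

```bash
python3 - <<'E'
from h import *
import json; st=json.load(open("w4.json"))
b=wpix(323.5,183.5,93,st); print("blue",b,"yel",wpix(325,263,237.5,st))
x,y=(b[:2]+[468.5,-24])/2
print(x,y)
env.move_l([x,y,195],rate=150)
print(env.move_l([x,y,174],rate=35,f_stop=6)); s=env.read_state(); print(s["tool_pos"],s["force"],s["time_s"])
E
```

```text
blue [470.80893231 -14.79986075  93.        ] yel [469.67562029 -20.28470377 237.5       ]
469.6544661567166 -19.399930375299146
True
[470.06554042 -19.53096267 177.59813684] [0.48249936 0.07600275 1.47625968] 17.025
```

The contact height matches the expected 177.7 mm, so the yellow pot is on the floor of the blue one. I'll release it and retreat.

```bash
python3 - <<'E'
from h import *
set_gripper(56); p=env.read_state()["tool_pos"]
env.move_l([p[0],p[1],320],rate=150)
env.hold(.5)
A=viewer.camera("scene")[150:290,240:410];B=viewer.camera("side")[150:290,240:410]
cv2.imwrite("pics/f.png",cv2.resize(np.hstack([A,B]),None,fx=2.3,fy=2.3,interpolation=cv2.INTER_CUBIC))
print(env.read_state()["time_s"])
E
```

```text
19.2083
```

View pics/f.png

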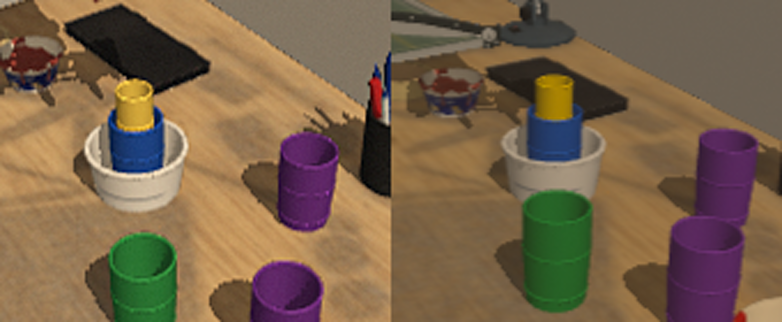

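Both views show the yellow pot upright in the blue pot and the blue pot upright in the tub, with the other things untouched.

```bash
python3 -c "
from station import workorder
print(workorder.sign_off())"
```

```text
the job is handed in; nothing more can be done
None
```

The job is handed in: the blue pot stands upright on the tub's floor and the yellow pot upright on the blue pot's floor, with the paint cups not touched, at about 19 s on the robot's clock.

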